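# Centre-punch the drawer lid

### The arm

A 6-joint arm with a two-finger parallel gripper is mounted at the origin on the work surface. World frame = base frame: x ahead of the robot, y to its left, z up, the work surface at z = 0. Lengths are in m, angles in rad, forces in N, time in s.
With the tool pointing down it reaches from about 0.375 to 0.9 m from the base axis. Payload 3.1 kg.
Tool frame: the origin (TCP) lies midway between the tips of the shut fingers; the grasp point (between the pads) lies 19 mm behind it; z points along the fingers, y is the line along which they close (so a half turn about z gives the same grasp; the last joint's range is limited). The gripper opens to 87 mm and grips with 3 to 60 N. Pads are 19 mm wide; open, the fingers measure 117 mm over their backs; the gripper's body (75 mm by 190 mm) begins 51 mm behind the grasp point.
Start: joints at [-1.498, 0.527, 1.433, -0, 1.181, -0.178], TCP at [0.156, -0.605, 0.223] pointing down, gripper open.
Joint ranges: [-3.08, 3.08], [-0.75, 2.2], [0.22, 2.44], [-1.43, 4.57], [0, 2.65], [-2.85, 2.85]. Speed limits (rad/s): [2.79, 2.79, 3.14, 3.14, 3.14, 3.14].

### API

Orientations are given as a unit quaternion [w, x, y, z].
In Python, from cell import telemetry, cams, ctrl gives the robot as it stands.
- The arm moves only by the tool jog_arm, never from a script. Its argument "commands" is a list of rows, each a list of 7 numbers: the finger opening in m, from 0 to 0.087, then the shift along the tool's x, y, z in m, then the turn, a rotation vector about the tool's x, y, z in degrees. A call has 1 to 12 rows; each row shifts and turns the commanded pose from where the row before left it, along the tool's axes as they then stand; what a row does not reach is not made up. A row lasts 1/8 s, in which the tool goes at most 62.5 mm and 10.7 degrees, less where a joint would pass 70% of its speed; a pose out of reach is approached as far as the arm can. A call with a gripper value outside its range is refused whole. The fingers move at their own pace and stop on an object; "newtons" is the grip in N (left out, the last holds). Time passes only in rows, so rows that do not move let the fingers close. It gives the time, the measured TCP pose, the force, the opening and the grip force at its end, in the units of the state.
- telemetry.get_obs(): the state, without advancing time (a new reading comes with each control period).
- cams.read_camera(name): name is "scene" or "top" or "wrist"; returns a dict with "color" (480x640x3 uint8, red, green, blue), "z_map" (480x640 float32, m along the optical axis (not along the pixel's ray), 0 where there is no reading), "camera_matrix" (3x3 intrinsics, pixels), "extrinsics" (4x4, takes a point from camera to world coordinates). Camera axes: x right, y down, z forward; pixel columns grow to the right and rows downward; lengths in m; the calibration is good to about 2 mm. A picture is of the moment at which its call begins.
- ctrl.hand_in(): hands the job in; it is judged then, once.
The state is a dict: "time": time; "joint_positions": joint angles; "qd": joint speeds; "effort": joint torques, N m; "ee_pos": TCP position; "orientation": TCP orientation; "force": force on the tool from outside, world axes, zero at the start; "wrist_torque": the same for the moment, N m; "opening": finger opening in m; "finger_force": force on a finger pad.
Only numpy, scipy, OpenCV 4.12 (cv2) and the standard library are available. Lean on these libraries where they do the work, as an engineer would, in place of code of your own. Each camera call takes 0.05 s, during which the arm holds its last target. There are 200 camera calls.

### The job

Lift the pale-blue lid out of the drawer by its brass knob, lay it flat on the iron bed of the bench punch, dot end towards the punch and the red dot still a few centimetres short of it, and let go. Then take the lid by its wooden tongue (the knob grip will not fit beside the punch head), slide it along the bed until the red dot is exactly under the punch tip, and let go. Last, fire the punch by twisting the red wing on top clockwise to its stop and releasing it to spring back; never turn it while the dot is off the tip, and leave the cutters, spoons and biscuit tin where they are.

Things in the scene. Friction and masses are not known exactly. Their poses are not given: they have to be found in the camera images.
- lid: The work: a duck-egg blue pine board 130 (x) x 84 (y) x 14 mm thick, about 0.18 kg in all, lying loose on the drawer floor at the start. Origin at the centre of the board, half-way through its thickness; x points along the board to the end with the red dot, z up. The knob stands on its centre, the tongue sticks out of its -x end.
- lid_knob: Brass pull knob fixed upright on the middle of the lid: a round head 28 mm across and 22 mm tall on a thinner neck. Origin at the centre of the head, 23 mm above the lid's top face (30 mm above the lid's origin); the knob's top is 34 mm above the lid's top face.
- lid_tongue: Bare-wood tongue of the lid, 28 mm wide (y), 14 mm thick, sticking 41 mm out of the lid's -x end in the plane of the board. Origin at its middle, half-way through its thickness, 85 mm behind the lid's origin; axes as the lid's.
- lid_dot (a point): The marked spot: centre of the red dot (8 mm across, white ring round it) on the lid's top face, 48 mm from the lid's origin towards +x, on the lid's centre line.
- press: Fixed cast-iron bench punch. Origin on the table under the centre of its flat bed: 240 (x) x 120 (y) mm, top 20 mm above the table, no rails. The lid is laid on its -x part (nearest the robot) and slides towards +x. The tip is 70 mm from the origin towards +x, over the bed's centre line.
- press_head (a point): Centre of the underside of the press's head block, 90 mm above the table: the block reaches 30 mm either side of the tip in the press's x, from 30 mm on the -y side to 120 mm on the +y side of the tip, up to 145 mm. It stands on a post 74 to 110 mm to the tip's +y side. A quill 20 mm across carries the tip below it.
- punch_tip (a point): The very point of the fixed steel punch, 40 mm above the table, 20 mm above the bed, so 6 mm above the top of a lid lying on the bed. It stands straight below the axis of the red wing.
- wing (a joint): Turn of the red wing on top of the press head, in rad: 0 at rest, growing clockwise seen from above to a hard stop at 1.2. A spring (about 0.06 N m per rad) brings it back to 0 when it is let go. Turning it to the stop fires the punch (nothing visible moves).
- wing_grip (a point): Centre of the wing, on its upright turning axis straight above the punch tip, 175 mm above the table. The wing is an upright bar 56 mm long, 10 mm thick and 32 mm tall (159 to 191 mm above the table, head's top at 145 mm), its length along the press's x at joint 0.
- drawer: Fixed open drawer of duck-egg blue pine, 280 (x) x 290 (y) x 65 mm tall, walls 10 mm, inner floor 10 mm above the table; origin under its centre. An iron clamp grips its +x wall, 79 mm high.
- snowflake: Bystander: tin snowflake cutter, about 75 mm across, 22 mm tall, lying in the +y half of the drawer; origin under its centre.
- doughnut: Bystander: chrome doughnut cutter, 68 mm across, 28 mm tall, lying in the +y half of the drawer; origin under its centre.
- spoons: Bystander: fan of three brass measuring spoons, about 115 x 100 mm, 11 mm tall, on the table near the robot; origin under its middle.
- tin: Bystander: faded red round biscuit tin with lid, 105 mm across, 92 mm tall with its little knob, standing on the table beyond the work; origin under its centre.
There are look-alikes about, which are no part of the job. Of the things that look like the lid, the smallest one is meant.

How it is judged:
By the outcome, as a careful person would: the job done as asked, in the order asked, and still so for the second after the job is handed in, with the robot touching nothing.
It also fails if it takes over 70 s, if anything falls off the work surface, if the arm or the gripper's body presses on something with over 40 N, if the wrist force passes 120 N, or if a joint passes its speed limit or range.

## Working session

There is one attempt and no reset: what is moved stays moved. The work goes in short steps, Python scripts to look and compute and a tool call to move; the robot and the scene stay as the last step left them, time stands still between calls to the robot, and variables do not carry over. Pictures are saved under pics/ and viewed, at most 10 in all, crops included, and the job is handed in when it is done.

Besides the shell and the picture viewer there is one more tool, called after ">>>" as name(argument=value, ...) on one line, values as JSON. jog_arm: Moves the arm, as the interface text tells. Its arguments: {"type":"object","properties":{"commands":{"type":"array"},"newtons":{"type":"number"}},"required":["commands"]}

```bash
mkdir -p pics; cat > h.py <<'E'
import numpy as np, cv2
from cell import telemetry, cams, ctrl
def grab(n):
    d=cams.read_camera(n); np.savez('pics/'+n+'.npz',**{k:d[k] for k in('color','z_map','camera_matrix','extrinsics')}); return d
def load(n): return np.load('pics/'+n+'.npz')
def cloud(d):
    K=d['camera_matrix'];z=d['z_map'];v,u=np.mgrid[:480,:640]
    P=np.stack([(u-K[0,2])/K[0,0]*z,(v-K[1,2])/K[1,1]*z,z],-1)
    E=d['extrinsics'];return P@E[:3,:3].T+E[:3,3]
def ray(d,u,v,h):
    K=d['camera_matrix'];E=d['extrinsics'];r=E[:3,:3]@np.array([(u-K[0,2])/K[0,0],(v-K[1,2])/K[1,1],1]);o=E[:3,3]
    return o+r*(h-o[2])/r[2]
def save(n,img): cv2.imwrite('pics/'+n,img[...,::-1])
E
python3 - <<'E'
from h import *
a=grab('top');b=grab('scene')
save('top1.png',a['color']);save('scene1.png',b['color'])
print(a['extrinsics'],a['camera_matrix']);print(telemetry.get_obs())
E
```

```text
[[ 0.01898297 -0.98779454  0.15460138  0.28989118]
 [-0.99975312 -0.01696752  0.01434565  0.14917568]
 [-0.01154736 -0.15483553 -0.98787277  1.43819007]
 [ 0.          0.          0.          1.        ]] [[553.50943984   0.         320.33086271]
 [  0.         553.50943984 237.78697017]
 [  0.           0.           1.        ]]
{'time': 0.1, 'joint_positions': array([-1.49748521e+00,  5.28419232e-01,  1.43374817e+00, -3.29998467e-05,
        1.18142641e+00, -1.78475478e-01]), 'qd': array([-0.00023774, -0.00020562, -0.00332059, -0.00061811, -0.002072  ,
        0.00159469]), 'effort': array([ 1.82640115e-04, -4.40986884e+01, -1.77151179e+01,  6.35734177e-02,
        5.33962506e-02, -4.15778038e-05]), 'ee_pos': array([ 0.15569443, -0.60461832,  0.22164949]), 'orientation': array([-9.99998893e-04,  9.92084615e-01,  1.25567178e-01,  3.73509146e-05]), 'force': array([-0.6691335 ,  0.14044333, -0.30071821]), 'wrist_torque': array([-0.07428821,  0.00292106, -0.00254178]), 'finger_force': 0.0, 'opening': 0.08730049665302705}
```

View pics/top1.png

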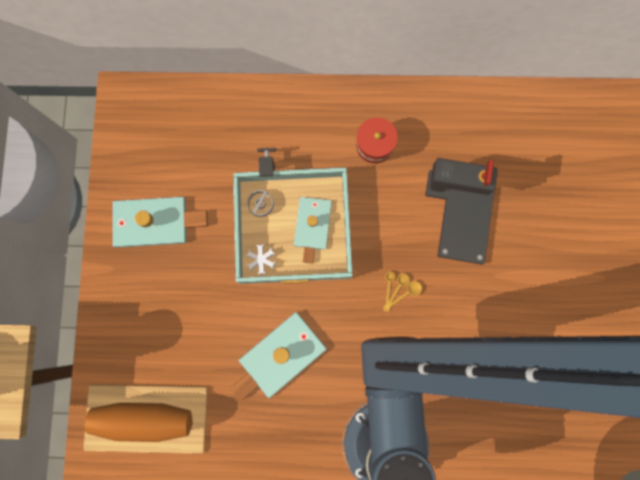

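View pics/scene1.png

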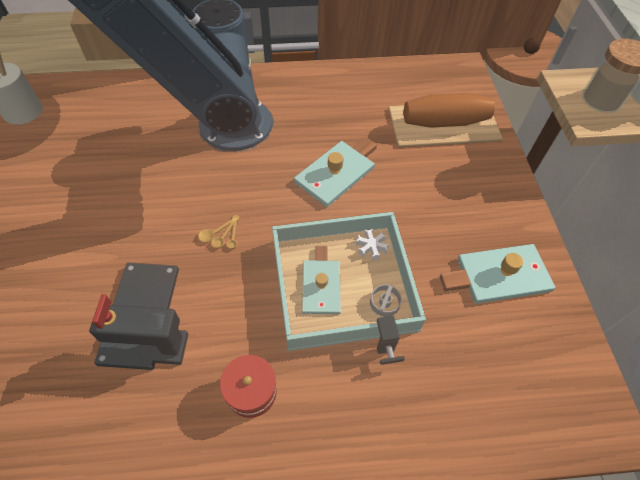

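The top picture shows three lid-like boards: in the drawer (313,222), on the table to the left (148,222), and near the robot (283,355). The one in the drawer is the smallest and the only one in the drawer, so it fits the description. The press is at about (467,210), with the red wing at (489,173) and the tin at (377,138). I'll confirm in an enlarged crop and measure.

```bash
python3 - <<'E'
from h import *
a=load('top');c=a['color']
l=cv2.resize(c[160:290,225:360],None,fx=4,fy=4,interpolation=cv2.INTER_CUBIC)[:,:400]
l=cv2.resize(c[165:285,290:355],None,fx=5,fy=5,interpolation=cv2.INTER_CUBIC)
r=cv2.resize(c[150:270,420:510],None,fx=5,fy=5,interpolation=cv2.INTER_CUBIC)
save('crop1.png',np.hstack([l,r]))
hsv=cv2.cvtColor(c,cv2.COLOR_RGB2HSV)
for n in('top','scene'):
    d=load(n);P=cloud(d);hsv=cv2.cvtColor(d['color'],cv2.COLOR_RGB2HSV)
    blue=cv2.inRange(hsv,(70,30,120),(100,255,255))>0
    nb,lab,st,ce=cv2.connectedComponentsWithStats(blue.astype(np.uint8))
    for i in range(1,nb):
        if st[i,4]>300:
            m=lab==i;h=np.median(P[m][:,2]);q=P[m&(abs(P[...,2]-h)<.006)]
            print(n,ce[i].round(),st[i,4],'h',h.round(4),cv2.minAreaRect(q[:,:2].astype(np.float32)))
    # press bed: height 0.02, dark
    dark=(d['color'].max(-1)<90)
    m=dark&(P[...,2]>.014)&(P[...,2]<.027)&(P[...,0]>.3)
    m=cv2.morphologyEx(m.astype(np.uint8),cv2.MORPH_OPEN,np.ones((3,3)))
    nb,lab,st,ce=cv2.connectedComponentsWithStats(m)
    for i in range(1,nb):
        if st[i,4]>300:
            q=P[lab==i];print(n,'bed?',ce[i].round(),st[i,4],q.mean(0).round(4),cv2.minAreaRect(q[:,:2].astype(np.float32)))
    m=dark&(P[...,2]>.135)&(P[...,2]<.155)&(P[...,0]>.4)
    q=P[m];print('head',len(q),cv2.minAreaRect(q[:,:2].astype(np.float32)))
    m=(cv2.inRange(hsv,(0,150,60),(8,255,255))>0)|(cv2.inRange(hsv,(172,150,60),(180,255,255))>0)
    m=m&(P[...,2]>.165)&(P[...,2]<.21)
    q=P[m];print('wing',len(q),q.mean(0).round(4),cv2.minAreaRect(q[:,:2].astype(np.float32)))
E
```

```text
top [291. 226.] 1042 h 0.0648 ((0.5391809344291687, 0.24244262278079987), (0.277377724647522, 0.2833397388458252), 3.7067880630493164)
top [150. 222.] 2649 h 0.0202 ((0.5475509762763977, 0.6191766262054443), (0.11761724948883057, 0.1855127215385437), 4.397750377655029)
top [312. 224.] 1141 h 0.0242 ((0.5506306290626526, 0.19151918590068817), (0.07680153846740723, 0.12508971989154816), 84.28147888183594)
top [282. 355.] 2957 h 0.0204 ((0.21391549706459045, 0.25939130783081055), (0.1151629164814949, 0.1819157898426056), 41.157142639160156)
top bed? [465. 222.] 2863 [ 0.5588 -0.2039  0.0202] ((0.5559951663017273, -0.1821061670780182), (0.16726498305797577, 0.18279895186424255), 82.13420867919922)
head 1041 ((0.6535781621932983, -0.17661023139953613), (0.1490136682987213, 0.05695975944399834), 81.42118835449219)
wing 154 [ 0.6473 -0.2206  0.1865] ((0.6480921506881714, -0.2217763215303421), (0.010652142576873302, 0.05503261834383011), 79.3876953125)
scene [337. 173.] 1904 h 0.0208 ((0.21810123324394226, 0.26233425736427307), (0.12179023027420044, 0.18637782335281372), 41.2332649230957)
sc
[... 420 characters left out ...]
6.] 1353 h 0.0246 ((0.554939329624176, 0.1925169825553894), (0.07993931323289871, 0.12619051337242126), 84.45596313476562)
scene bed? [134. 293.] 926 [ 0.5356 -0.2236  0.0207] ((0.5274617075920105, -0.2136726826429367), (0.09325526654720306, 0.08423622697591782), 80.35053253173828)
scene bed? [132. 355.] 1487 [ 0.6792 -0.2104  0.0205] ((0.6806383728981018, -0.1978086531162262), (0.1756177544593811, 0.04805931821465492), 80.40323638916016)
head 1803 ((0.6579340100288391, -0.17503264546394348), (0.1490979790687561, 0.06097950413823128), 80.64041900634766)
wing 247 [ 0.6539 -0.2181  0.1829] ((0.6515923142433167, -0.2194664031267166), (0.0099978381767869, 0.05232367292046547), 80.74600219726562)
```

View pics/crop1.png

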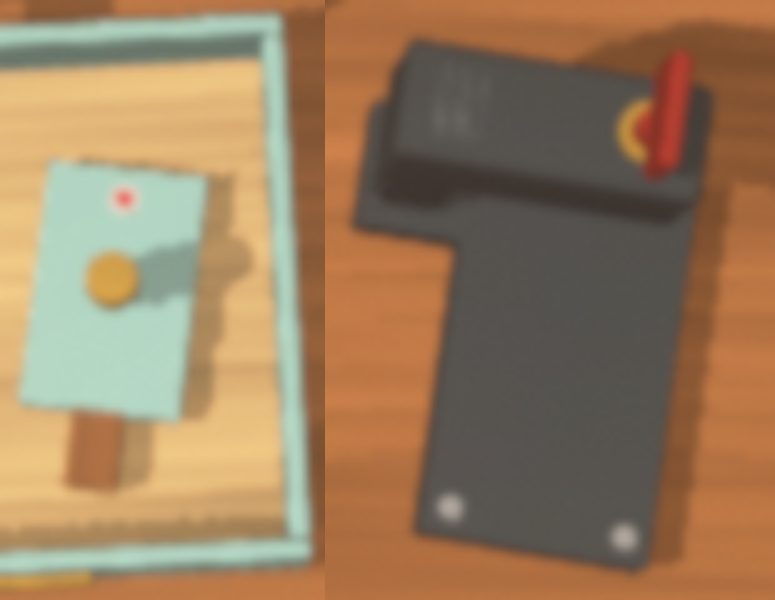

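The crop confirms the drawer board: blue, with the dot at (314.6,204.6), the knob at (312.4,220.6) and a wooden tongue below. It measures about 0.127 x 0.08 m, while the look-alikes are 0.186 x 0.12 m. Next I'll get the press corners and target points.

```bash
cat >> h.py <<'E'
def to(p,yaw=None):
    "tool-axes shift (mm) and tool-z turn (deg) to TCP target p, x-axis yaw"
    from scipy.spatial.transform import Rotation as R
    o=telemetry.get_obs();q=o['orientation'];r=R.from_quat(q[[1,2,3,0]])
    x=r.as_matrix()[:,0];y0=np.degrees(np.arctan2(x[1],x[0]))
    print('tcp',o['ee_pos'].round(4),'yaw',y0.round(2),'z',r.as_matrix()[:,2].round(4),'q6',o['joint_positions'][5].round(3),'t',o['time'],'open',o['opening'].round(4),'ff',round(o['finger_force'],1),'F',o['force'].round(1))
    y1=y0 if yaw is None else yaw;c,s=np.cos(np.radians(y1)),np.sin(np.radians(y1))
    d=np.array(p)-o['ee_pos']
    print('turn z',round(y0-y1,2),'then shift mm',(1000*np.array([c*d[0]+s*d[1],s*d[0]-c*d[1],-d[2]])).round(1))
E
python3 - <<'E'
from h import *
a=load('top')
print('dot',ray(a,314.6,204.6,.024),'knob',ray(a,312.4,220.6,.058))
C=[ray(a,*p,.02)[:2] for p in((438,256.6),(484,264),(493.6,191),(446,199))]
print(np.round(C,4)); C=np.array(C)
for i,j in((0,3),(1,2)): print(np.degrees(np.arctan2(*(C[j]-C[i])[::-1])))
d=C[0]-C[1];print(np.degrees(np.arctan2(d[1],d[0]))-90,np.hypot(*d))
n=(C[0]+C[1])/2
for y in(-8,-9,-10):print('tip from bed near end',n+.19*np.array([np.cos(np.radians(y)),np.sin(np.radians(y))]))
print('tin',ray(a,377,136,.09))
to([.551,.1915,.25],174.3)
E
```

```text
dot [0.5986529  0.18634049 0.024     ] knob [0.54967048 0.1901746  0.058     ]
[[ 0.468  -0.134 ]
 [ 0.451  -0.2514]
 [ 0.6436 -0.2816]
 [ 0.6201 -0.1569]]
-8.58776975451779
-8.90063344727316
-8.26154683696494 0.11868880937455542
tip from bed near end [ 0.64766368 -0.21913226]
tip from bed near end [ 0.64717353 -0.22241191]
tip from bed near end [ 0.64662622 -0.22568252]
tin [0.76455155 0.03003085 0.09      ]Traceback (most recent call last):
  File "<stdin>", line 11, in <module>
  File "h.py", line 19, in to
    print('tcp',o['ee_pos'].round(4),'yaw',y0.round(2),'z',r.as_matrix()[:,2].round(4),'q6',o['joint_positions'][5].round(3),'t',o['time'],'open',o['opening'].round(4),'ff',round(o['finger_force'],1),'F',o['force'].round(1))
                                                                                                                                                  ^^^^^^^^^^^^^^^^^^
AttributeError: 'float' object has no attribute 'round'
```

```bash
sed -i "s/o\['opening'\].round(4)/round(float(o['opening']),4)/" h.py; python3 - <<'E'
from h import *
to([.52,.1915,.26],174.3)
to([.40,-.2,.30],174.3)
E
```

```text
tcp [ 0.1557 -0.6046  0.2216] yaw 14.43 z [-2.e-04  2.e-03 -1.e+00] q6 -0.178 t 0.1 open 0.0873 ff 0.0 F [-0.7  0.1 -0.3]
turn z -159.87 then shift mm [-283.4  828.4  -38.4]
tcp [ 0.1557 -0.6046  0.2216] yaw 14.43 z [-2.e-04  2.e-03 -1.e+00] q6 -0.178 t 0.1 open 0.0873 ff 0.0 F [-0.7  0.1 -0.3]
turn z -159.87 then shift mm [-202.9  426.9  -78.4]
```

```bash
python3 - <<'E'
from h import *
to([.42,-.2,.30])
E
```

```text
tcp [ 0.1557 -0.6046  0.2216] yaw 14.43 z [-2.e-04  2.e-03 -1.e+00] q6 -0.178 t 0.1 open 0.0873 ff 0.0 F [-0.7  0.1 -0.3]
turn z 0.0 then shift mm [ 356.8 -326.   -78.4]
```

>>> jog_arm(commands=[[0.087, 0.03, -0.027, -0.0065, 0, 0, 0], [0.087, 0.03, -0.027, -0.0065, 0, 0, 0], [0.087, 0.03, -0.027, -0.0065, 0, 0, 0], [0.087, 0.03, -0.027, -0.0065, 0, 0, 0], [0.087, 0.03, -0.027, -0.0065, 0, 0, 0], [0.087, 0.03, -0.027, -0.0065, 0, 0, 0], [0.087, 0.03, -0.027, -0.0065, 0, 0, 0], [0.087, 0.03, -0.027, -0.0065, 0, 0, 0], [0.087, 0.03, -0.027, -0.0065, 0, 0, 0], [0.087, 0.03, -0.027, -0.0065, 0, 0, 0], [0.087, 0.03, -0.027, -0.0065, 0, 0, 0], [0.087, 0.03, -0.027, -0.0065, 0, 0, 0]])

```text
time: 1.6
ee_pos: [0.424, -0.2004, 0.3005]
orientation: [-0.0, 0.992, 0.126, -0.0]
force: [0.3, 0.1, -0.2]
opening: 0.0872
finger_force: 0.0
```

>>> jog_arm(commands=[[0.087, 0, 0, 0, 0, 0, -10.5], [0.087, 0, 0, 0, 0, 0, -10.5], [0.087, 0, 0, 0, 0, 0, -10.5], [0.087, 0, 0, 0, 0, 0, -10.5], [0.087, 0, 0, 0, 0, 0, -10.5], [0.087, 0, 0, 0, 0, 0, -10.5], [0.087, 0, 0, 0, 0, 0, -10.5], [0.087, 0, 0, 0, 0, 0, -10.5], [0.087, 0, 0, 0, 0, 0, -10.5], [0.087, 0, 0, 0, 0, 0, -10.5], [0.087, 0, 0, 0, 0, 0, -10.5], [0.087, 0, 0, 0, 0, 0, -10.5]])

```text
time: 3.1
ee_pos: [0.4233, -0.2015, 0.3002]
orientation: [-0.0, 0.336, 0.942, 0.0]
force: [-0.2, 0.1, 0.6]
opening: 0.0872
finger_force: 0.0
```

```bash
python3 - <<'E'
from h import *
to([.49,-.2,.30],171)
w=grab('wrist');save('w1.png',w['color']);print(w['extrinsics'].round(3))
to([.49,-.2,.30],171)
E
```

```text
tcp [ 0.4233 -0.2015  0.3002] yaw 140.77 z [-8.e-04  7.e-04 -1.e+00] q6 -1.569 t 3.1 open 0.0872 ff 0.0 F [-0.2  0.1  0.6]
turn z -30.23 then shift mm [-65.6  11.9   0.2]
[[ 0.633  0.741  0.224  0.361]
 [ 0.774 -0.606 -0.183 -0.15 ]
 [ 0.     0.29  -0.957  0.462]
 [ 0.     0.     0.     1.   ]]
tcp [ 0.4234 -0.2016  0.3002] yaw 141.0 z [-8.e-04  5.e-04 -1.e+00] q6 -1.573 t 3.15 open 0.0864 ff 0.0 F [ 0.3 -1.  -0.2]
turn z -30.0 then shift mm [-65.6  12.    0.2]
```

View pics/w1.png

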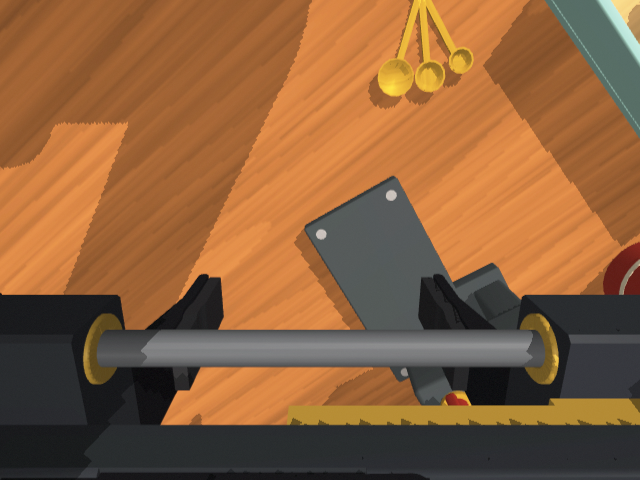

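The wrist camera rides on the robot side, looking outward past the fingers. The bed is in view: near corners at about (306,227) and (396,178), wing at (455,400). Moving on to the drawer.

```bash
python3 - <<'E'
from h import *
to([.50,.1915,.26],174.3)
E
```

```text
tcp [ 0.4234 -0.2016  0.3002] yaw 141.0 z [-8.e-04  5.e-04 -1.e+00] q6 -1.573 t 3.15 open 0.0864 ff 0.0 F [ 0.3 -1.  -0.2]
turn z -33.3 then shift mm [-37.2 398.8  40.2]
```

>>> jog_arm(commands=[[0.087, 0, 0, 0, 0, 0, -8.3], [0.087, 0, 0, 0, 0, 0, -8.3], [0.087, 0, 0, 0, 0, 0, -8.3], [0.087, 0, 0, 0, 0, 0, -8.4], [0.087, -0.0046, 0.05, 0.005, 0, 0, 0], [0.087, -0.0046, 0.05, 0.005, 0, 0, 0], [0.087, -0.0046, 0.05, 0.005, 0, 0, 0], [0.087, -0.0046, 0.05, 0.005, 0, 0, 0], [0.087, -0.0046, 0.05, 0.005, 0, 0, 0], [0.087, -0.0046, 0.05, 0.005, 0, 0, 0], [0.087, -0.0046, 0.05, 0.005, 0, 0, 0], [0.087, -0.0046, 0.05, 0.005, 0, 0, 0]])

```text
time: 4.65
ee_pos: [0.5039, 0.1935, 0.2601]
orientation: [-0.0, 0.056, 0.998, -0.0]
force: [-0.1, -1.2, -1.1]
opening: 0.087
finger_force: 0.0
```

```bash
python3 - <<'E'
from h import *
w=grab('wrist');save('w2.png',w['color'])
P=cloud(w);hsv=cv2.cvtColor(w['color'],cv2.COLOR_RGB2HSV)
m=(cv2.inRange(hsv,(70,30,100),(105,255,255))>0)&(abs(P[...,2]-.024)<.007)
nb,lab,st,ce=cv2.connectedComponentsWithStats(m.astype(np.uint8))
for i in range(1,nb):
    if st[i,4]>1000: q=P[lab==i];print(ce[i],st[i,4],np.median(q[:,2]),cv2.minAreaRect(q[:,:2].astype(np.float32)))
m=(P[...,2]>.054)&(P[...,2]<.062)&(abs(P[...,0]-.55)<.03)&(abs(P[...,1]-.19)<.03)
v,u=np.nonzero(m);print('knob px',u.mean(),v.mean(),len(u),P[m].mean(0),cv2.minEnclosingCircle(P[m][:,:2].astype(np.float32)))
to([.551,.1915,.25],174.3)
E
```

```text
[325.45577913 229.65594291] 8548 0.023813677289641483 ((0.5504751801490784, 0.19393238425254822), (0.08312519639730453, 0.12890967726707458), 84.41100311279297)
knob px 325.9729299363057 246.20859872611464 628 [0.55036638 0.19389833 0.05764641] ((0.5508669018745422, 0.19390317797660828), 0.013848993927240372)
tcp [0.5047 0.1991 0.2597] yaw 173.73 z [ 9.0e-04  5.6e-03 -1.0e+00] q6 -1.297 t 4.7 open 0.0867 ff 0.0 F [2.6 3.2 0.1]
turn z -0.57 then shift mm [-46.8  -2.9   9.7]
```

View pics/w2.png

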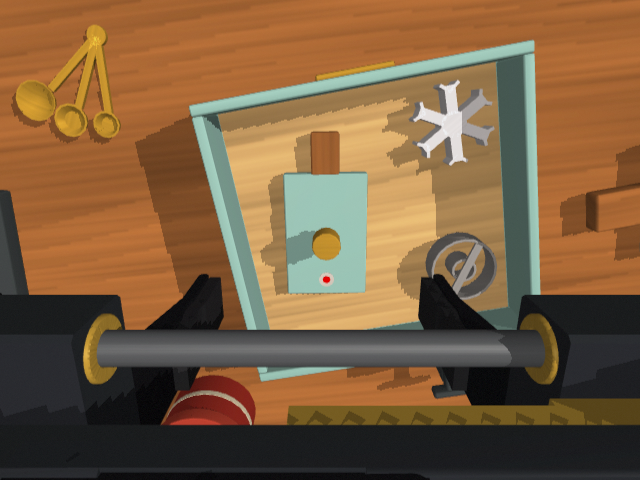

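The wrist view shows the lid at (326,230): knob (326,246), dot (326,280), tongue (326,152). The doughnut cutter at (460,267) is clear of the finger path. I'll move over the knob and settle, then descend.

>>> jog_arm(commands=[[0.087, -0.023, 0, 0.04, 0, 0, 0], [0.087, -0.0235, 0, 0.04, 0, 0, 0], [0.087, 0, 0, 0.04, 0, 0, 0], [0.087, 0, 0, 0, 0, 0, 0], [0.087, 0, 0, 0, 0, 0, 0]])

```text
time: 5.32
ee_pos: [0.5507, 0.1867, 0.1416]
orientation: [0.001, 0.055, 0.998, 0.0]
force: [-0.1, 0.4, 0.6]
opening: 0.0874
finger_force: 0.0
```

```bash
python3 - <<'E'
from h import *
to([.551,.193,.031],174.3)
E
```

```text
tcp [0.5507 0.1867 0.1416] yaw 173.67 z [ 1.2e-03  2.0e-04 -1.0e+00] q6 -1.326 t 5.325 open 0.0874 ff 0.0 F [-0.1  0.4  0.6]
turn z -0.63 then shift mm [  0.3   6.3 110.6]
```

>>> jog_arm(commands=[[0.087, 0, 0.006, 0.025, 0, 0, -0.6], [0.087, 0, 0, 0.025, 0, 0, 0], [0.087, 0, 0, 0.02, 0, 0, 0], [0.087, 0, 0, 0.02, 0, 0, 0], [0.087, 0, 0, 0.01, 0, 0, 0], [0.087, 0, 0, 0.008, 0, 0, 0], [0.087, 0, 0, 0, 0, 0, 0], [0.087, 0, 0, 0, 0, 0, 0]])

```text
time: 6.32
ee_pos: [0.5514, 0.1928, 0.0332]
orientation: [0.001, 0.05, 0.999, 0.0]
force: [-0.0, 0.2, 0.1]
opening: 0.0872
finger_force: 0.0
```

```bash
python3 - <<'E'
from h import *
to([.551,.193,.031],174.3)
E
```

```text
tcp [0.5514 0.1928 0.0332] yaw 174.32 z [ 1.3e-03  2.0e-04 -1.0e+00] q6 -1.327 t 6.325 open 0.0872 ff 0.0 F [-0.   0.2  0.1]
turn z 0.02 then shift mm [0.4 0.2 2.2]
```

>>> jog_arm(commands=[[0.087, 0, 0, 0.002, 0, 0, 0], [0.028, 0, 0, 0, 0, 0, 0], [0.02, 0, 0, 0, 0, 0, 0], [0.02, 0, 0, 0, 0, 0, 0], [0.02, 0, 0, 0, 0, 0, 0], [0.02, 0, 0, 0, 0, 0, 0], [0.02, 0, 0, 0, 0, 0, 0]], newtons=35)

```text
time: 7.2
ee_pos: [0.5508, 0.1927, 0.0305]
orientation: [-0.0, 0.05, 0.999, 0.0]
force: [0.3, 0.8, -0.1]
opening: 0.0347
finger_force: 0.0
```

>>> jog_arm(commands=[[0.02, 0, 0, 0, 0, 0, 0], [0.02, 0, 0, 0, 0, 0, 0], [0.02, 0, 0, 0, 0, 0, 0], [0.02, 0, 0, 0, 0, 0, 0]])

```text
time: 7.7
ee_pos: [0.5509, 0.1928, 0.0306]
orientation: [0.0, 0.05, 0.999, 0.0]
force: [-0.7, -0.0, -0.6]
opening: 0.0272
finger_force: 35.0
```

Gripped at 27 to 28 mm, which matches the knob's width. Lifting.

>>> jog_arm(commands=[[0.02, 0, 0, -0.01, 0, 0, 0], [0.02, 0, 0, -0.015, 0, 0, 0], [0.02, 0, 0, -0.02, 0, 0, 0], [0.02, 0, 0, -0.025, 0, 0, 0], [0.02, 0, 0, -0.025, 0, 0, 0], [0.02, 0, 0, -0.025, 0, 0, 0], [0.02, 0, 0, -0.02, 0, 0, 0], [0.02, 0, 0, 0, 0, 0, 0]])

```text
time: 8.7
ee_pos: [0.5521, 0.1929, 0.1731]
orientation: [0.003, 0.049, 0.999, 0.0]
force: [-0.4, -0.8, -2.1]
opening: 0.0269
finger_force: 35.0
```

```bash
python3 - <<'E'
from h import *
w=grab('wrist');save('w3.png',w['color'])
# target: knob at press x = tip-95mm
y=np.radians(-9);tip=np.array([.649,-.221]);k=tip-.095*np.array([np.cos(y),np.sin(y)]);print(k)
to([k[0],k[1],.17])
to([k[0],k[1],.17],171)
E
```

```text
[ 0.55516961 -0.20613873]
tcp [0.5511 0.1927 0.1717] yaw 174.33 z [ 2.2e-03  3.0e-04 -1.0e+00] q6 -1.327 t 8.75 open 0.0271 ff 35.0 F [-0.8 -0.7 -2. ]
turn z 0.0 then shift mm [ -43.4 -396.5    1.7]
tcp [0.5511 0.1927 0.1717] yaw 174.33 z [ 2.2e-03  3.0e-04 -1.0e+00] q6 -1.327 t 8.75 open 0.0271 ff 35.0 F [-0.8 -0.7 -2. ]
turn z 3.33 then shift mm [ -66.4 -393.3    1.7]
```

View pics/w3.png

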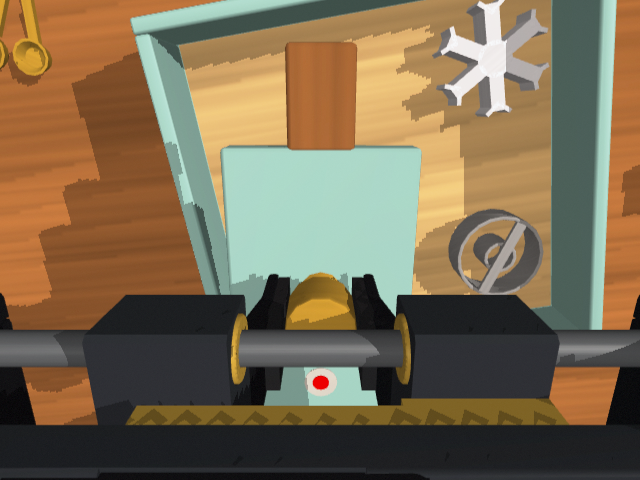

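The lid hangs level and straight in the grip, with the tongue at (322,95) and the dot at (320,382). I'll carry it over, staying back from the press head.

```bash
python3 - <<'E'
from h import *
to([.5354,-.203,.17])
E
```

```text
tcp [0.5511 0.1927 0.1717] yaw 174.33 z [ 2.2e-03  3.0e-04 -1.0e+00] q6 -1.327 t 8.75 open 0.0271 ff 35.0 F [-0.8 -0.7 -2. ]
turn z 0.0 then shift mm [ -23.5 -395.3    1.7]
```

>>> jog_arm(commands=[[0.02, -0.0023, -0.02, 0, 0, 0, 0], [0.02, -0.0023, -0.04, 0, 0, 0, 0], [0.02, -0.0023, -0.045, 0, 0, 0, 0], [0.02, -0.0023, -0.045, 0, 0, 0, 0], [0.02, -0.0023, -0.045, 0, 0, 0, 0.6], [0.02, -0.0023, -0.045, 0, 0, 0, 0.7], [0.02, -0.0023, -0.045, 0, 0, 0, 0.7], [0.02, -0.0023, -0.045, 0, 0, 0, 0.7], [0.02, -0.0023, -0.04, 0, 0, 0, 0.6], [0.02, -0.0023, -0.025, 0, 0, 0, 0], [0.02, 0, 0, 0, 0, 0, 0], [0.02, 0, 0, 0, 0, 0, 0]])

```text
time: 10.25
ee_pos: [0.5271, -0.2019, 0.1697]
orientation: [-0.001, 0.079, 0.997, 0.001]
force: [0.4, 0.0, -1.0]
opening: 0.027
finger_force: 35.0
```

```bash
python3 - <<'E'
from h import *
w=grab('wrist');save('w4.png',w['color'])
P=cloud(w);dark=w['color'].max(-1)<100
m=dark&(abs(P[...,2]-.02)<.006)&(P[...,0]<.6)
m=cv2.morphologyEx(m.astype(np.uint8),cv2.MORPH_OPEN,np.ones((5,5)))
q=P[m>0];print(len(q),np.median(q[:,2]),cv2.minAreaRect(q[:,:2].astype(np.float32)))
a=grab('top');hsv=cv2.cvtColor(a['color'],cv2.COLOR_RGB2HSV);P=cloud(a)
to([.5354,-.203,.07],171)
E
```

```text
1469 0.019627888973106966 ((0.46750015020370483, -0.19251582026481628), (0.11887110769748688, 0.013457795605063438), 81.3261489868164)
tcp [ 0.5277 -0.2013  0.1701] yaw 171.08 z [-0.0014  0.0011 -1.    ] q6 -1.977 t 10.35 open 0.0272 ff 35.0 F [-0.7  0.1 -1.8]
turn z 0.08 then shift mm [ -7.9  -0.5 100.1]
```

View pics/w4.png

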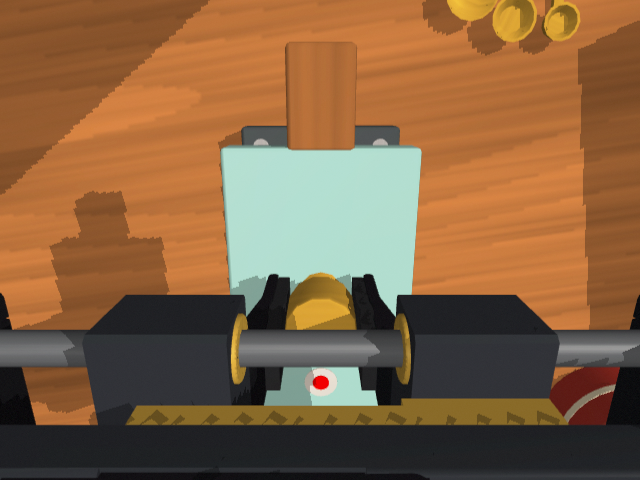

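The lid sits centred on the bed's centre line and parallel to it; the bed's near edge runs from (242,127) to (400,127). Descend, move forward while low, then set it down.

>>> jog_arm(commands=[[0.02, 0, 0, 0.02, 0, 0, 0], [0.02, 0, 0, 0.025, 0, 0, 0], [0.02, 0, 0, 0.025, 0, 0, 0], [0.02, 0, 0, 0.025, 0, 0, 0], [0.02, 0, 0, 0.02, 0, 0, 0], [0.02, 0, 0, 0.007, 0, 0, 0], [0.02, -0.01, 0, 0, 0, 0, 0], [0.02, -0.014, 0, 0, 0, 0, 0], [0.02, 0, 0, 0, 0, 0, 0], [0.02, 0, 0, 0, 0, 0, 0]])

```text
time: 11.6
ee_pos: [0.5521, -0.206, 0.049]
orientation: [0.0, 0.078, 0.997, -0.0]
force: [-0.9, 0.8, -2.6]
opening: 0.027
finger_force: 35.0
```

```bash
python3 - <<'E'
from h import *
to([.5543,-.206,.041],171.2)
E
```

```text
tcp [ 0.5521 -0.206   0.049 ] yaw 171.05 z [ 2.e-04 -2.e-04 -1.e+00] q6 -1.961 t 11.6 open 0.027 ff 35.0 F [-0.9  0.8 -2.6]
turn z -0.15 then shift mm [-2.1  0.3  8. ]
```

>>> jog_arm(commands=[[0.02, 0, 0, 0.004, 0, 0, -0.2], [0.02, 0, 0, 0.003, 0, 0, 0], [0.02, 0, 0, 0.001, 0, 0, 0], [0.02, 0, 0, 0, 0, 0, 0], [0.02, 0, 0, 0, 0, 0, 0]])

```text
time: 12.22
ee_pos: [0.5515, -0.2059, 0.0406]
orientation: [-0.0, 0.076, 0.997, 0.0]
force: [-1.5, 0.3, 0.2]
opening: 0.027
finger_force: 35.0
```

The bed now carries the weight, so I'll let go.

>>> jog_arm(commands=[[0.05, 0, 0, 0, 0, 0, 0], [0.05, 0, 0, 0, 0, 0, 0], [0.05, 0, 0, 0, 0, 0, 0], [0.06, 0, 0, -0.02, 0, 0, 0], [0.06, 0, 0, -0.04, 0, 0, 0], [0.06, 0.025, 0, -0.04, 0, 0, 0], [0.06, 0.025, 0, -0.04, 0, 0, 0], [0.06, 0.025, 0, -0.02, 0, 0, 0], [0.06, 0.01, 0, 0, 0, 0, 0], [0.06, 0, 0, 0, 0, 0, 0], [0.06, 0, 0, 0, 0, 0, 0]])

```text
time: 13.6
ee_pos: [0.4684, -0.1932, 0.1995]
orientation: [-0.0, 0.077, 0.997, 0.0]
force: [-0.4, -0.5, 0.2]
opening: 0.06
finger_force: 0.0
```

```bash
cat >> h.py <<'E'
def lid(d,h=.034):
    P=cloud(d);hsv=cv2.cvtColor(d['color'],cv2.COLOR_RGB2HSV)
    reg=(abs(P[...,0]-.56)<.13)&(abs(P[...,1]+.21)<.1)
    m=(cv2.inRange(hsv,(70,25,90),(105,255,255))>0)&(abs(P[...,2]-h)<.008)&reg
    if m.sum()>300: q=P[m];print('lid',m.sum(),np.median(q[:,2]).round(4),cv2.minAreaRect(q[:,:2].astype(np.float32)))
    m=((cv2.inRange(hsv,(0,170,120),(6,255,255))>0)|(cv2.inRange(hsv,(174,170,120),(180,255,255))>0))&(abs(P[...,2]-h)<.008)&reg
    v,u=np.nonzero(m)
    if len(u): print('dot px',u.mean().round(1),v.mean().round(1),len(u),ray(d,u.mean(),v.mean(),h).round(4))
E
python3 - <<'E'
from h import *
w=grab('wrist');save('w5.png',w['color']);lid(w);lid(grab('top'))
P=cloud(w);dark=w['color'].max(-1)<110
m=dark&(abs(P[...,2]-.02)<.005)&(P[...,0]<.6)
m=cv2.morphologyEx(m.astype(np.uint8),cv2.MORPH_OPEN,np.ones((3,3)))
q=P[m>0];print('bed',len(q),np.median(q[:,2]),cv2.minAreaRect(q[:,:2].astype(np.float32)))
to([.5543,-.206,.041],171.2)
E
```

```text
lid 8302 0.0338 ((0.5344409346580505, -0.20282523334026337), (0.08408916741609573, 0.09541774541139603), 81.09810638427734)
lid 590 0.0343 ((0.5628584027290344, -0.20992591977119446), (0.08533984422683716, 0.10906901955604553), 81.6307601928711)
bed 6467 0.01970473403533629 ((0.524635374546051, -0.20140349864959717), (0.11962038278579712, 0.13022254407405853), 81.0182113647461)
tcp [ 0.4685 -0.1932  0.1996] yaw 171.23 z [-9.e-04  7.e-04 -1.e+00] q6 -2.03 t 13.7 open 0.0601 ff 0.0 F [ 0.4 -0.3 -1. ]
turn z 0.03 then shift mm [-86.8   0.4 158.6]
```

View pics/w5.png

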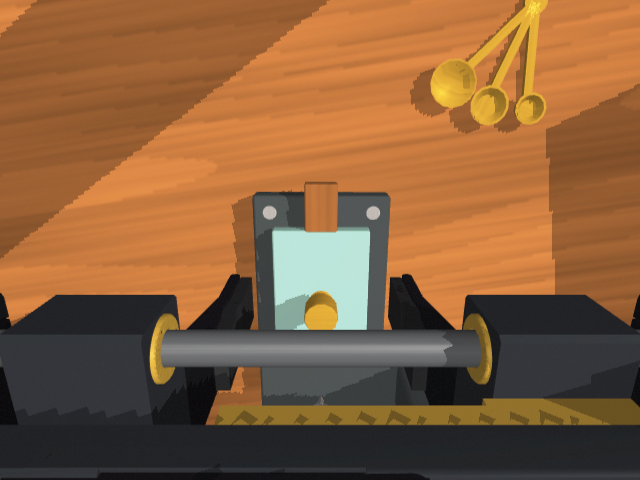

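The lid lies flat on the bed: tongue (321,207), knob (321,310), parallel to the bed. Measured in the same camera, the dot needs about 49.5 mm straight along the bed with no lateral error. Descending on the tongue.

>>> jog_arm(commands=[[0.06, 0, 0, 0.03, 0, 0, 0], [0.06, 0, 0, 0.035, 0, 0, 0], [0.06, 0, 0, 0.035, 0, 0, 0], [0.06, 0, 0, 0.03, 0, 0, 0], [0.06, 0, 0, 0.02, 0, 0, 0], [0.06, 0, 0, 0.015, 0, 0, 0], [0.06, 0, 0, 0, 0, 0, 0], [0.06, 0, 0, 0, 0, 0, 0]])

```text
time: 14.7
ee_pos: [0.4685, -0.1933, 0.0359]
orientation: [0.0, 0.076, 0.997, -0.0]
force: [-0.8, -0.0, 0.8]
opening: 0.0596
finger_force: 0.0
```

```bash
python3 - <<'E'
from h import *
to([.467,-.1924,.0235],171.1)
E
```

```text
tcp [ 0.4685 -0.1933  0.0359] yaw 171.23 z [ 8.e-04 -5.e-04 -1.e+00] q6 -2.03 t 14.7 open 0.0596 ff 0.0 F [-0.8 -0.   0.8]
turn z 0.13 then shift mm [ 1.6  0.7 12.4]
```

>>> jog_arm(commands=[[0.06, 0.0015, 0.0007, 0.007, 0, 0, 0.1], [0.06, 0, 0, 0.005, 0, 0, 0], [0.06, 0, 0, 0, 0, 0, 0], [0.02, 0, 0, 0, 0, 0, 0], [0.02, 0, 0, 0, 0, 0, 0], [0.02, 0, 0, 0, 0, 0, 0], [0.02, 0, 0, 0, 0, 0, 0], [0.02, 0, 0, 0, 0, 0, 0], [0.02, 0, 0, 0, 0, 0, 0], [0.02, 0, 0, 0, 0, 0, 0]], newtons=20)

```text
time: 15.95
ee_pos: [0.4667, -0.1922, 0.0236]
orientation: [0.0, 0.077, 0.997, -0.0]
force: [-0.7, 0.1, 1.6]
opening: 0.0277
finger_force: 20.0
```

```bash
python3 - <<'E'
from h import *
to([.467+.0495*.988,-.1924-.0495*.155,.0235],171.1)
E
```

```text
tcp [ 0.4667 -0.1922  0.0236] yaw 171.12 z [ 1.e-04 -1.e-04 -1.e+00] q6 -2.028 t 15.95 open 0.0277 ff 20.0 F [-0.7  0.1  1.6]
turn z 0.02 then shift mm [-49.9  -0.1   0.1]
```

>>> jog_arm(commands=[[0.02, -0.005, 0, 0, 0, 0, 0], [0.02, -0.01, 0, 0, 0, 0, 0], [0.02, -0.01, 0, 0, 0, 0, 0], [0.02, -0.01, 0, 0, 0, 0, 0], [0.02, -0.01, 0, 0, 0, 0, 0], [0.02, -0.0045, 0, 0, 0, 0, 0], [0.02, 0, 0, 0, 0, 0, 0], [0.02, 0, 0, 0, 0, 0, 0], [0.02, 0, 0, 0, 0, 0, 0]])

```text
time: 17.08
ee_pos: [0.515, -0.1993, 0.0236]
orientation: [-0.0, 0.077, 0.997, 0.0]
force: [-1.7, 1.6, 4.8]
opening: 0.0273
finger_force: 20.0
```

```bash
python3 - <<'E'
from h import *
to([.467+.0495*.988,-.1924-.0495*.155,.0235],171.1)
lid(grab('top'));s=grab('scene');lid(s)
save('s2.png',cv2.resize(s['color'][240:380,70:210],None,fx=4,fy=4,interpolation=cv2.INTER_CUBIC))
E
```

```text
tcp [ 0.515  -0.1993  0.0236] yaw 171.13 z [-8.e-04  7.e-04 -1.e+00] q6 -1.988 t 17.075 open 0.0273 ff 20.0 F [-1.7  1.6  4.8]
turn z 0.03 then shift mm [-1.  -0.6  0.1]
lid 783 0.0346 ((0.6025329828262329, -0.21094000339508057), (0.08501186221837997, 0.13208052515983582), 82.13885498046875)
```

View pics/s2.png

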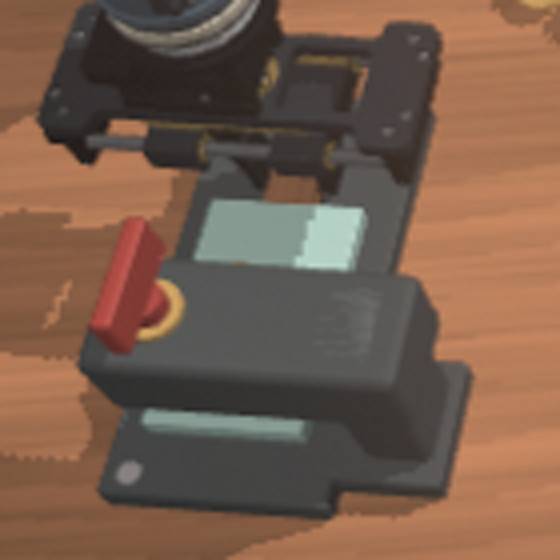

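The scene crop shows the lid under the head with its front edge out past it at (220,425), straight on the bed. I'll release, back off and tilt the wrist camera to see the tip and dot together.

>>> jog_arm(commands=[[0.06, 0, 0, 0, 0, 0, 0], [0.06, 0, 0, 0, 0, 0, 0], [0.06, 0, 0, 0, 0, 0, 0], [0.06, 0, 0, -0.03, 0, 0, 0], [0.06, 0, 0, -0.05, 0, 0, 0], [0.06, 0, 0, -0.05, 0, 0, 0], [0.06, 0, 0, -0.05, 0, 0, 0], [0.06, -0.02, 0, -0.025, 0, 0, 0], [0.06, 0, 0, 0, 0, -9, 0], [0.06, 0, 0, 0, 0, -9, 0], [0.06, 0, 0, 0, 0, -4, 0], [0.06, 0, 0, 0, 0, 0, 0]])

```text
time: 18.68
ee_pos: [0.5338, -0.2023, 0.2281]
orientation: [0.189, 0.077, 0.979, -0.014]
force: [1.3, -0.3, 1.2]
opening: 0.0598
finger_force: 0.0
```

```bash
python3 - <<'E'
from h import *
w=grab('wrist');save('w6.png',w['color']);lid(w)
E=w['extrinsics'];K=w['camera_matrix'];print(K[0,0],E[:3,3])
for p in((.6485,-.2206,.04),(.6485,-.2206,.034)):
    c=E[:3,:3].T@(np.array(p)-E[:3,3]);print(K[0,0]*c[0]/c[2]+K[0,2],K[1,1]*c[1]/c[2]+K[1,2])
to([.5,-.2,.2])
E
```

```text
lid 9846 0.0339 ((0.5995307564735413, -0.21232828497886658), (0.08408228307962418, 0.12999147176742554), 80.95050048828125)
dot px 320.2 228.7 33 [ 0.6479 -0.22    0.034 ]
405.07883515211387 [ 0.400142   -0.18105435  0.34842091]
319.7732167638514 232.99763052039498
319.7718156830399 229.18272643292866
tcp [ 0.535  -0.203   0.2286] yaw 171.09 z [ 0.3693 -0.0579 -0.9275] q6 -2.287 t 18.725 open 0.0599 ff 0.0 F [ 0.7 -0.3  0.2]
turn z 0.0 then shift mm [35.1 -2.4 28.6]
```

View pics/w6.png

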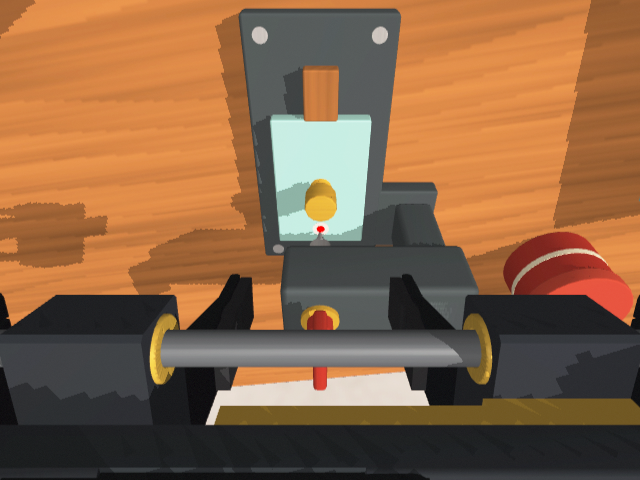

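The tilted view shows the dot at (320,229) just behind the steel tip at (320,235). My picture allowance is used up, so I'll get the rest numerically.

```bash
python3 - <<'E'
from h import *
w=load('wrist');c=w['color'].astype(int)
for v in range(221,247):
    print(v,' '.join('%3d,%3d'%(c[v,u,0],c[v,u,1]) for u in range(311,331)))
P=cloud(w)
m=(c.max(-1)<110)&(abs(P[...,2]-.02)<.006)&(P[...,0]<.62)
m=cv2.morphologyEx(m.astype(np.uint8),cv2.MORPH_OPEN,np.ones((3,3)))
q=P[m>0];print('bed',np.median(q[:,2]),cv2.minAreaRect(q[:,:2].astype(np.float32)))
for v in range(228,246,1): print(v,(P[v,318:323]*1000).round(0).astype(int).tolist())
E
```

```text
221 199,238 200,238 200,238 200,239 200,238 202,230 204,222 209,212 210,206 219,197 217,198 213,209 208,223 206,223 202,231 199,238 200,239 200,239 200,238 199,238
222 199,238 199,238 200,238 199,238 199,238 195,230 213,238 218,235 224,233 225,233 226,234 226,235 221,237 212,235 203,237 200,238 199,238 200,238 199,238 200,238
223 200,239 200,238 200,238 200,239 214,238 219,222 238,239 241,233 247,240 247,240 247,240 247,239 244,236 236,233 225,235 210,237 200,238 200,239 198,238 199,238
224 199,238 200,238 200,238 212,234 238,240 247,240 247,240 247,240 247,241 247,241 247,240 247,241 247,240 247,240 245,237 234,237 209,237 199,238 200,239 199,238
225 200,239 200,239 215,238 235,230 247,240 247,239 247,239 242,222 248,222 247,217 247,216 247,223 247,240 247,240 247,241 247,240 234,237 200,238 199,238 199,238
226 200,238 202,239 238,240 247,240 247,240 247,240 248,219 239,107 251,106 248, 52 249, 55 249,115 248,215 247,240 247,240 247,241 246,240 213,239 200,238 200,239
227 201,239 210,239 247,241 247,240 247,240 244,229 251,107 252,  0 252,  0 252,  0 251,  0 251,  0 251, 34 248,222 
[... 4214 characters left out ...]
, [644, -221, 53], [644, -220, 53], [645, -219, 53], [645, -218, 53]]
239 [[639, -221, 61], [639, -220, 60], [638, -219, 62], [638, -218, 62], [638, -217, 62]]
240 [[639, -221, 62], [638, -220, 63], [639, -219, 63], [639, -218, 62], [640, -217, 61]]
241 [[639, -221, 64], [638, -220, 65], [639, -219, 64], [639, -218, 63], [639, -217, 64]]
242 [[639, -221, 65], [638, -220, 66], [639, -219, 65], [639, -218, 65], [639, -217, 66]]
243 [[638, -221, 67], [637, -220, 68], [638, -219, 67], [639, -218, 67], [640, -217, 65]]
244 [[638, -221, 68], [400, -181, 348], [639, -219, 68], [639, -218, 68], [639, -217, 68]]
245 [[638, -221, 70], [639, -220, 69], [638, -219, 71], [639, -218, 70], [639, -217, 70]]
```

Reading the pixels and depth:

| Point | Position |
|---|---|
| Dot | about (0.6475, -0.2200) |
| Punch axis, from quill, cone and bed | about (0.648, -0.2206) |

They agree to under 1 mm. Next is the wing: untilt, then rise over it.

>>> jog_arm(commands=[[0.06, 0, 0, -0.03, 0, 9, 0], [0.06, 0, 0, 0, 0, 9, 0], [0.06, 0, 0, 0, 0, 4, 0], [0.06, -0.02, 0, 0, 0, 0, 0], [0.06, -0.03, 0, 0, 0, 0, 0], [0.06, -0.03, 0, 0, 0, 0, 0], [0.06, -0.02, 0, 0, 0, 0, 0], [0.06, 0, 0, 0, 0, 0, 0], [0.06, 0, 0, 0, 0, 0, 0]])

```text
time: 19.85
ee_pos: [0.6225, -0.2164, 0.2561]
orientation: [-0.001, 0.077, 0.997, -0.0]
force: [0.4, 0.3, 0.4]
opening: 0.0597
finger_force: 0.0
```

```bash
python3 - <<'E'
from h import *
to([.648,-.2206,.158],171)
E
```

```text
tcp [ 0.6225 -0.2164  0.2561] yaw 171.13 z [-0.0015  0.     -1.    ] q6 -1.919 t 19.85 open 0.0597 ff 0.0 F [0.4 0.3 0.4]
turn z 0.13 then shift mm [-25.8  -0.2  98.1]
```

>>> jog_arm(commands=[[0.06, -0.013, 0, 0, 0, 0, 0.1], [0.06, -0.0128, -0.0002, 0, 0, 0, 0], [0.06, 0, 0, 0.02, 0, 0, 0], [0.06, 0, 0, 0.025, 0, 0, 0], [0.06, 0, 0, 0.025, 0, 0, 0], [0.06, 0, 0, 0.018, 0, 0, 0], [0.06, 0, 0, 0.009, 0, 0, 0], [0.06, 0, 0, 0, 0, 0, 0], [0.06, 0, 0, 0, 0, 0, 0]])

```text
time: 20.98
ee_pos: [0.6492, -0.2211, 0.1604]
orientation: [0.001, 0.078, 0.997, -0.0]
force: [0.5, 0.5, 0.1]
opening: 0.0601
finger_force: 0.0
```

```bash
python3 - <<'E'
from h import *
to([.648,-.2206,.158],171)
E
```

```text
tcp [ 0.6492 -0.2211  0.1604] yaw 171.03 z [ 0.0018 -0.001  -1.    ] q6 -1.905 t 20.975 open 0.0601 ff 0.0 F [0.5 0.5 0.1]
turn z 0.03 then shift mm [1.2 0.3 2.4]
```

>>> jog_arm(commands=[[0.06, 0.0012, 0.0003, 0.001, 0, 0, 0], [0.0, 0, 0, 0, 0, 0, 0], [0.0, 0, 0, 0, 0, 0, 0], [0.0, 0, 0, 0, 0, 0, 0], [0.0, 0, 0, 0, 0, 0, 0], [0.0, 0, 0, 0, 0, 0, 0], [0.0, 0, 0, 0, 0, 0, 0], [0.0, 0, 0, 0, 0, 0, 0], [0.0, 0, 0, 0, 0, 0, 0], [0.0, 0, 0, 0, 0, 0, 0]], newtons=20)

```text
time: 22.22
ee_pos: [0.6472, -0.2207, 0.1584]
orientation: [-0.0, 0.078, 0.997, -0.0]
force: [-0.2, -2.9, -1.7]
opening: 0.0175
finger_force: 20.0
```

It stopped at 17.5 mm instead of 10 mm, so the tips are probably on the hub under the bar. I'll open, rise a little and close again.

>>> jog_arm(commands=[[0.04, 0, 0, 0, 0, 0, 0], [0.04, 0, 0, 0, 0, 0, 0], [0.04, 0, 0, -0.009, 0, 0, 0], [0.04, 0, 0, 0, 0, 0, 0], [0.0, 0, 0, 0, 0, 0, 0], [0.0, 0, 0, 0, 0, 0, 0], [0.0, 0, 0, 0, 0, 0, 0], [0.0, 0, 0, 0, 0, 0, 0], [0.0, 0, 0, 0, 0, 0, 0], [0.0, 0, 0, 0, 0, 0, 0], [0.0, 0, 0, 0, 0, 0, 0]])

```text
time: 23.6
ee_pos: [0.6471, -0.2207, 0.1672]
orientation: [-0.0, 0.078, 0.997, -0.0]
force: [-0.9, -3.3, -1.4]
opening: 0.0099
finger_force: 20.0
```

```bash
python3 - <<'E'
from h import *
to([.648,-.2206,.158],171)
o=telemetry.get_obs();print(o['wrist_torque'])
E
```

```text
tcp [ 0.6471 -0.2207  0.1672] yaw 171.02 z [-3.e-04 -6.e-04 -1.e+00] q6 -1.905 t 23.6 open 0.0099 ff 20.0 F [-0.9 -3.3 -1.4]
turn z 0.02 then shift mm [-0.8  0.3  9.2]
[-0.3302313  -0.06427965 -0.0258427 ]
```

Now it is on the bar (9.9 mm). Turning clockwise (+z about the tool).

>>> jog_arm(commands=[[0.0, 0, 0, 0, 0, 0, 6], [0.0, 0, 0, 0, 0, 0, 9], [0.0, 0, 0, 0, 0, 0, 9], [0.0, 0, 0, 0, 0, 0, 9], [0.0, 0, 0, 0, 0, 0, 9], [0.0, 0, 0, 0, 0, 0, 9], [0.0, 0, 0, 0, 0, 0, 9], [0.0, 0, 0, 0, 0, 0, 5], [0.0, 0, 0, 0, 0, 0, 0], [0.0, 0, 0, 0, 0, 0, 0]], newtons=30)

```text
time: 24.85
ee_pos: [0.6482, -0.2195, 0.1672]
orientation: [0.0, 0.601, 0.799, 0.001]
force: [3.8, 1.9, -3.6]
opening: 0.01
finger_force: 30.0
```

```bash
python3 - <<'E'
from h import *
to([.648,-.2206,.167],102)
o=telemetry.get_obs();print(o['wrist_torque'])
E
```

```text
tcp [ 0.6482 -0.2195  0.1672] yaw 106.1 z [ 0.0019  0.0011 -1.    ] q6 -0.772 t 24.85 open 0.01 ff 30.0 F [ 3.8  1.9 -3.6]
turn z 4.1 then shift mm [-1.  -0.4  0.2]
[ 0.18811994 -0.85262233  0.09354489]
```

>>> jog_arm(commands=[[0.0, 0, 0, 0, 0, 0, 3], [0.0, 0, 0, 0, 0, 0, 2], [0.0, 0, 0, 0, 0, 0, 1], [0.0, 0, 0, 0, 0, 0, 0], [0.0, 0, 0, 0, 0, 0, 0]])

```text
time: 25.48
ee_pos: [0.6483, -0.2195, 0.1673]
orientation: [0.001, 0.642, 0.767, 0.001]
force: [6.0, 2.2, -3.1]
opening: 0.0097
finger_force: 30.0
```

```bash
python3 - <<'E'
from h import *
to([.648,-.2206,.167],102)
o=telemetry.get_obs();print(o['wrist_torque'])
E
```

```text
tcp [ 0.6483 -0.2195  0.1673] yaw 100.18 z [ 2.e-03  6.e-04 -1.e+00] q6 -0.668 t 25.475 open 0.0097 ff 30.0 F [ 6.   2.2 -3.1]
turn z -1.82 then shift mm [-1.  -0.5  0.3]
[ 0.36702066 -0.97382699  0.57517881]
```

The torque jumped to 0.58 N·m at 70.8° of turn, so it is at the stop. I'll let it spring back, then clear out.

>>> jog_arm(commands=[[0.087, 0, 0, 0, 0, 0, 0], [0.087, 0, 0, 0, 0, 0, 0], [0.087, 0, 0, 0, 0, 0, 0], [0.087, 0, 0, 0, 0, 0, 0], [0.087, 0, 0, 0, 0, 0, 0], [0.087, 0, 0, 0, 0, 0, 0], [0.087, 0, 0, 0, 0, 0, 0], [0.087, 0, 0, -0.03, 0, 0, 0], [0.087, 0, 0, -0.05, 0, 0, 0], [0.087, 0, 0, -0.05, 0, 0, 0], [0.087, 0, 0, -0.03, 0, 0, 0], [0.087, 0, 0, 0, 0, 0, 0]])

```text
time: 26.98
ee_pos: [0.6487, -0.2211, 0.331]
orientation: [0.004, 0.643, 0.766, 0.001]
force: [0.2, -0.2, -0.9]
opening: 0.0871
finger_force: 0.0
```

```bash
python3 - <<'E'
from h import *
to([.50,-.2,.30])
to([.535,-.203,.23],171)
E
```

```text
tcp [ 0.6487 -0.2211  0.331 ] yaw 100.03 z [ 0.0065 -0.0037 -1.    ] q6 -0.666 t 26.975 open 0.0871 ff 0.0 F [ 0.2 -0.2 -0.9]
turn z 0.0 then shift mm [  46.7 -142.8   31. ]
tcp [ 0.6487 -0.2211  0.331 ] yaw 100.03 z [ 0.0065 -0.0037 -1.    ] q6 -0.666 t 26.975 open 0.0871 ff 0.0 F [ 0.2 -0.2 -0.9]
turn z -70.97 then shift mm [1.151e+02 1.000e-01 1.010e+02]
```

Go back to the inspection pose to check the dot, and use the scene camera to check the wing.

>>> jog_arm(commands=[[0.06, 0, 0, 0, 0, 0, -10], [0.06, 0, 0, 0, 0, 0, -10], [0.06, 0, 0, 0, 0, 0, -10], [0.06, 0, 0, 0, 0, 0, -10], [0.06, 0, 0, 0, 0, 0, -10], [0.06, 0, 0, 0, 0, 0, -10], [0.06, 0, 0, 0, 0, 0, -10], [0.06, 0.055, 0, 0, 0, 0, -1], [0.06, 0.06, 0, 0.02, 0, 0, 0], [0.06, 0, 0, 0.04, 0, -7, 0], [0.06, 0, 0, 0.0, 0, -7, 0], [0.06, 0, 0, 0.03, 0, -8, 0]])

```text
time: 28.48
ee_pos: [0.5419, -0.2031, 0.2387]
orientation: [0.193, 0.077, 0.978, -0.016]
force: [0.8, 0.5, -1.1]
opening: 0.0601
finger_force: 0.0
```

>>> jog_arm(commands=[[0.06, 0, 0, 0, 0, 0, 0], [0.06, 0, 0, 0, 0, 0, 0], [0.06, 0, 0, 0, 0, 0, 0]])

```text
time: 28.85
ee_pos: [0.5438, -0.2038, 0.24]
orientation: [0.191, 0.076, 0.978, -0.016]
force: [0.8, -0.4, -0.1]
opening: 0.0602
finger_force: 0.0
```

```bash
python3 - <<'E'
from h import *
to([.535,-.203,.23],171)
w=grab('wrist');lid(w)
c=w['color'].astype(int)
E=w['extrinsics'];K=w['camera_matrix']
p=E[:3,:3].T@(np.array((.6485,-.2206,.04))-E[:3,3]);u0,v0=K[0,0]*p[0]/p[2]+K[0,2],K[1,1]*p[1]/p[2]+K[1,2];print('pred tip px',u0,v0)
u0,v0=int(round(u0)),int(round(v0))
for v in range(v0-9,v0+9): print(v,' '.join('%3d,%3d'%(c[v,u,0],c[v,u,1]) for u in range(u0-8,u0+9)))
for n in('top','scene'):
    d=grab(n);P=cloud(d);hsv=cv2.cvtColor(d['color'],cv2.COLOR_RGB2HSV)
    m=(cv2.inRange(hsv,(0,150,60),(8,255,255))>0)|(cv2.inRange(hsv,(172,150,60),(180,255,255))>0)
    q=P[m&(P[...,2]>.165)&(P[...,2]<.21)]
    if len(q)>20: print(n,'wing',len(q),cv2.minAreaRect(q[:,:2].astype(np.float32)))
E
```

```text
tcp [ 0.5438 -0.2038  0.24  ] yaw 171.1 z [ 0.3721 -0.0601 -0.9262] q6 -2.257 t 28.85 open 0.0602 ff 0.0 F [ 0.8 -0.4 -0.1]
turn z 0.1 then shift mm [ 8.8 -0.6 10. ]
lid 9996 0.0339 ((0.5996036529541016, -0.21231262385845184), (0.08407898992300034, 0.12992773950099945), 80.91119384765625)
dot px 320.7 212.3 34 [ 0.6479 -0.22    0.034 ]
pred tip px 320.16546666253896 216.41866130320622
207 199,237 199,237 199,237 211,233 238,239 247,239 247,239 247,240 246,239 247,240 247,239 247,240 246,240 239,236 225,234 209,236 199,237
208 199,237 199,237 210,232 235,230 247,239 247,239 247,239 247,239 245,230 245,229 246,230 247,240 247,240 247,239 244,237 233,236 202,236
209 199,237 207,237 234,230 247,239 247,239 247,238 248,220 243,210 246,160 247,160 246,162 247,217 247,240 247,240 247,240 246,239 218,235
210 200,237 227,238 247,239 247,239 247,239 248,227 250,104 242,  0 251,  0 251,  0 250,  0 250, 70 248,222 247,239 247,239 246,239 236,238
211 201,237 240,239 247,240 247,240 247,238 250,161 251,  0 251,  0 251,  0 251,  0 251,  0 251,  0 250,118 246,239 246,239 246,239 245,239
212 201,237 
[... 1353 characters left out ...]
43 133,161 139,172 141,176 141,177
222 142,177 138,167 129,136 128,137 121,116 120,115 117,114 118,114 117,112 116,112 146,142 112,107 110,104 116,119 127,145 133,160 142,177
223 135,162 126,135 123,116 121,117 122,117 120,116 117,114 116,114 117,112 115,111 113,109 113,108 110,105 111,107 111,107 113,117 133,161
224 121,123 118,114 123,117 121,116 122,118 120,115 118,114 116,113 114,112 115,110 113,110 112,107 109,104 111,106 110,107 107,104 111,116
top wing 147 ((0.6486402750015259, -0.22242224216461182), (0.010726960375905037, 0.05722157657146454), 78.56221008300781)
scene wing 222 ((0.6517144441604614, -0.21885666251182556), (0.011179366149008274, 0.05266635864973068), 79.73403930664062)
```

The wing is back at rest (same angle as at the start), and the dot hasn't moved from under the tip. Handing in.

```bash
python3 -c "
from cell import ctrl; print(ctrl.hand_in())"
```

```text
the job is handed in; nothing more can be done
None
```

The job is handed in at about 29 s on the robot clock: the lid lies flat on the press bed with its red dot within about 1 mm of the punch tip, the wing was turned to its stop and sprang back to rest, and the cutters, spoons and tin were not touched.

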